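# Divert the next crayon pack to the other chute

## Task

Rock the seesaw gate over its pivot, pushing with the fingertips, so that it drops onto its other stop and feeds the other chute. Then push the crayon pack that waits on the raised deck over the deck's edge onto the gate and let it slide down by itself into the tray on that side. Only push: pick nothing up, do not touch the pack again once it has left the gate, and do not disturb the beaker or the packs already in the trays.

Things in the scene. Friction and masses are not known exactly. Their poses are not given: they have to be found in the camera images.
- chute: Two-way diverter chute, fixed: grey sheet-metal pan 215 x 496 mm. Origin: table level under the gate's pivot; x away from the robot (to the deck), y left, z up. The seesaw gate is in the middle (y -79 to 79 mm); on each side a sloping chute (90 mm wide, y 84 to 158, floor z 75 falling to 34 mm, side walls 28 mm) leads down to a tray. Polished steel, friction about 0.2.
- gate (a joint): Gate angle. Steel plate 84 (x) x 164 (y) x 4 mm with a 23 mm front wall (x -43), rocks on an axle along chute x, z 103 mm; plate top 12 mm above axle. 0 level; +0.44 rad: left end up, rests on right stop, feeds right chute; -0.44: the reverse. Top-heavy: starts on either stop (settling in the first 0.5 s); rocked past level it drops onto the other. About 1 N at the raised end rocks it.
- gate_weight (a point): Centre of the gate's dark steel ball weight, 36 mm across, on a thin lever in front of the gate (chute x -65 mm), 85 mm above the axle; it turns with the gate and leans to the side that is fed.
- gate_left_end (a point): Point on the top of the gate's plate, mid-width, 70 mm left of the pivot (12 mm short of the plate's left end); z about 143 mm when that end is up, 84 mm when down.
- gate_right_end (a point): The same, 70 mm right of the pivot.
- deck_edge (a point): Middle of the front edge of the raised level steel deck, at its top: z 134 mm, chute x 46 mm. The deck runs back to x 168 mm, y -51 to 51 mm, open at front and back, with side guides 12 mm high, 96 mm apart. Over this edge the waiting pack drops about 20 mm onto the middle of the gate.
- left_tray_in (a point): Middle of the inner floor of the left tray: shallow dark card tray, 90 mm along chute y, 195 mm along x, walls to z 20 mm, set in the pan at chute x 20, y 198 mm; outside it the pan's end flange, z 50 mm.
- right_tray_in (a point): The same for the right tray, at chute y -198 mm.
- next_pack: The waiting crayon pack: small white card box 44 (x) x 53 (y) x 19 mm (high), about 45 g, lying on the raised deck, turned up to 0.2 rad from the chute's axes, its centre 78 to 96 mm behind the pivot. Origin: centre of its underside, z up.
- left_pack: A pack of the same kind that already lies in the far half of the left tray. Origin: centre of its underside. Leave it.
- right_pack: A pack of the same kind that already lies in the far half of the right tray. Origin: centre of its underside. Leave it.
- beaker: Dark beaker, 77 mm across, 101 mm high, behind the chute on the left. Origin: centre of its underside. Bystander.
Not all that is in view belongs to the job. Leave any blue or red look-alike of the next_pack alone.

How it is judged:
By the outcome, as a careful person would: the job done as asked, in the order asked, and still so for the second after the job is handed in, with the robot touching nothing.
It also fails if it takes over 42 s, if anything falls off the work surface, if the arm or the gripper's body presses on something with over 40 N, if the wrist force passes 120 N, or if a joint passes its speed limit or range.

## Robot

A 6-joint arm with a two-finger parallel gripper is mounted at the origin on a cart in front of the work surface, level with it; the furniture and walls round the work are solid. World frame = base frame: x ahead of the robot, y to its left, z up, the work surface at z = 0. Lengths are in m, angles in rad, forces in N, time in s.
With the tool pointing down it reaches from about 0.4 to 0.825 m from the base axis. Payload 7 kg.
Tool frame: the origin (TCP) lies on the centre line of the jaws, within the pads' length; the fingertips stand 14 mm ahead of it and the grasp point (between the pads) lies 5 mm behind it; z points along the fingers, y is the line along which they close (so a half turn about z gives the same grasp; the last joint's range is limited). The gripper opens to 88 mm and grips with 3 to 60 N. Pads are 19 mm wide; open, the fingers measure 130 mm over their backs; the gripper's body (78 mm by 193 mm) begins 47 mm behind the grasp point.
Start: joints at [-1.05, 0.359, 0.012, 0, -1.224, -0.288], TCP at [0.156, -0.657, 0.212] pointing down, gripper open.
Joint ranges: [-3.07, 3.07], [-1.43, 2.12], [-1.02, 1.25], [-3.03, 1.67], [-3.05, -0], [-3.03, 3.03]. Speed limits (rad/s): [2.39, 2.39, 3.01, 3.14, 3.14, 3.14].

## Interface

Orientations are given as [roll, pitch, yaw] about the fixed x, y, z axes, in that order (R = Rz(yaw) Ry(pitch) Rx(roll)).
In Python, from station import arm gives the robot as it stands.
- The arm moves only by the tool move_arm, never from a script. Its argument "rows" is a list of rows, each an object with "translation": the shift along the tool's x, y, z in cm, a list of three; "rot": the turn, a rotation vector about the tool's x, y, z in degrees, a list of three; "hand": the closure, from 0 (fully open) to 1 (shut). A call has 1 to 8 rows; each row is the pose to reach, as a shift and turn from the pose commanded when the call began, along the tool's axes at that moment; what a row does not reach only later rows make up. A row lasts 1/12 s, in which the tool goes at most 41.7 mm and 7.16 degrees, less where a joint would pass 70% of its speed; a pose out of reach is approached as far as the arm can. A call with a gripper value outside its range is refused whole. The fingers move at their own pace and stop on an object; "squeeze" is the grip in N (left out, the last holds). Time passes only in rows, so rows that repeat a pose let the fingers close. It gives the time, the measured TCP pose, the force, the opening and the grip force at its end, in the units of the state.
- arm.get_state(): the state, without advancing time (a new reading comes with each control period).
- arm.grab_frame(name): name is "side" or "top" or "wrist"; returns (picture, depth): 400x640x3 uint8, red, green, blue; 400x640 float32, m along the optical axis (not along the pixel's ray), 0 where there is no reading.
- arm.camera_params(name): a dict with "vfov" (degrees; the focal length in pixels is half the picture's height over the tangent of half this angle, whatever the lens; pixels are square), "cx", "cy" (the principal point, pixels), "position" and "orientation" of the camera in the world; the wrist camera has in their place "tool_from_camera" (4x4, takes a point from camera to tool coordinates, whose origin is the TCP and whose axes are the flange's). Camera axes: x right, y down, z forward; pixel columns grow to the right and rows downward; lengths in m; the calibration is good to about 2 mm. The wrist camera is an equidistant fisheye: a pixel r from the principal point sees the ray r / f radians off the axis. A picture is of the moment at which its call begins: read the wrist's pose just before it. camera_params takes no time and is no camera call.
- arm.job_done(): hands the job in; it is judged then, once.
Trained networks look in the newest picture that a camera, given by its name, has taken for a name from the list of things; names that differ only in an ending like _2 or _b are one class to them, and where a whole thing is asked for, a point or a joint stands for the part that bears it (a point fixed in the world has none). Each returns a list of dicts, best first, with "p" (0 to 1); they miss things now and then, are a little off and sometimes report something else, mostly with a low value. They report only what shows in the picture. A call takes as long as a camera call. They do not tell look-alikes from the thing itself.
- arm.search_frame(label, camera): "point" ([x, y, z] in m, in the coordinates of the camera as it stood for that picture, good to about 4 mm: the middle of the surface that is visible of it).
- arm.pinpoint(label, camera): "point" ([x, y, z] in m, in the coordinates of the camera as it stood for that picture, good to about 4 mm: a listed point, or the origin of a listed thing).
The state is a dict: "t": time; "q": joint angles; "qd": joint speeds; "joint_efforts": joint torques, N m; "eef_pos": TCP position; "ee_rot": TCP orientation; "force": force on the tool from outside, world axes, zero at the start; "moment": the same for the moment, N m; "width": finger opening in m; "gripper_force": force on a finger pad.
Only numpy, scipy, OpenCV 4.12 (cv2) and the standard library are available. Lean on these libraries where they do the work, as an engineer would, in place of code of your own. Each camera call takes 0.05 s, during which the arm holds its last target. There are 200 camera calls.

## Working session

There is one attempt and no reset: what is moved stays moved. The work goes in short steps, Python scripts to look and compute and a tool call to move; the robot and the scene stay as the last step left them, time stands still between calls to the robot, and variables do not carry over. Pictures are saved under pics/ and viewed, at most 10 in all, crops included, and the job is handed in when it is done.

Besides the shell and the picture viewer there is one more tool, called as name(argument=value, ...), one argument or row to a line, values as JSON. move_arm: Moves the arm, as the interface text tells. Its arguments: {"type":"object","properties":{"rows":{"type":"array","items":{"type":"object","properties":{"translation":{"type":"array","items":{"type":"number"}},"rot":{"type":"array","items":{"type":"number"}},"hand":{"type":"number"}}}},"squeeze":{"type":"number"}},"required":["rows"]}

```bash
mkdir -p pics; cat > h.py <<'E'
import numpy as np, cv2
from scipy.spatial.transform import Rotation as R
from station import arm
def cam(n):
    c=arm.camera_params(n); return c
def c2w(n,p):
    c=cam(n); o=np.array(c["orientation"])
    M=o if o.shape==(3,3) else (R.from_euler('xyz',o).as_matrix() if o.size==3 else R.from_quat(o).as_matrix())
    return M@np.array(p)+np.array(c["position"])
def w2pix(n,p):
    c=cam(n); o=np.array(c["orientation"])
    M=o if o.shape==(3,3) else R.from_euler('xyz',o).as_matrix()
    q=M.T@(np.array(p)-np.array(c["position"])); f=200/np.tan(np.radians(c["vfov"])/2)
    return np.round([c["cx"]+f*q[0]/q[2],c["cy"]+f*q[1]/q[2]])
E
python3 - <<'E'
from h import *
s=arm.get_state(); print(s)
for n in ["top","side"]:
    im,d=arm.grab_frame(n); cv2.imwrite(f"pics/{n}0.png",im[...,::-1]); np.save(f"{n}0.npy",d); print(n,cam(n))
    for l in ["gate_weight","gate_left_end","gate_right_end","deck_edge","left_tray_in","right_tray_in","next_pack","left_pack","right_pack","beaker","chute"]:
        for r in arm.pinpoint(l,n)[:3]:
            w=c2w(n,r["point"]); print(l,round(r["p"],2),w.round(3),w2pix(n,w))
E
```

```text
{'t': 0.0, 'q': array([-1.04989170e+00,  3.59380242e-01,  1.10572782e-02, -3.52903897e-04,
       -1.22405855e+00, -2.88071670e-01]), 'qd': array([ 4.83310029e-04,  3.10697161e-04,  8.01549133e-05, -7.90729532e-05,
        4.87104805e-04,  1.03809311e-04]), 'joint_efforts': array([ 1.81842082e-03, -5.82716811e+01,  2.93071175e+01,  6.99735090e+00,
        6.83311999e-03, -1.44059295e-04]), 'eef_pos': array([ 0.1555881 , -0.65630915,  0.2112258 ]), 'ee_rot': array([ 3.13997852e+00, -1.32322168e-04, -2.90887978e+00]), 'force': array([ 0.90269934, -0.10788992, -0.41938892]), 'moment': array([ 0.03622192,  0.04808799, -0.02027833]), 'gripper_force': 0.0, 'width': 0.08775773167968706}
top {'vfov': 48.13431913400204, 'cx': 318.2606035583923, 'cy': 205.33744391516274, 'position': array([0.4135502 , 0.0487795 , 1.21561008]), 'orientation': array([-3.00968487,  0.02212271, -1.59365992])}
gate_weight 0.66 [ 0.42  -0.011  0.183] [354. 261.]
gate_left_end 0.61 [0.478 0.028 0.082] [336. 239.]
gate_right_end 0.62 [ 0.492 -0.094  0.143] [387. 230.]
deck_edge 0.69 [ 0.535 -0.03   0.134] [359. 214.]

[... 982 characters left out ...]
316. 302.]
gate_left_end 0.82 [0.478 0.028 0.086] [298. 225.]
gate_right_end 0.9 [ 0.491 -0.093  0.143] [299. 227.]
deck_edge 0.97 [ 0.534 -0.029  0.135] [317. 219.]
left_tray_in 0.78 [0.481 0.164 0.01 ] [302. 227.]
right_tray_in 0.8 [ 0.54  -0.233  0.009] [316. 302.]
next_pack 0.74 [ 0.581 -0.035  0.134] [334. 220.]
next_pack 0.67 [0.677 0.163 0.002] [364. 231.]
next_pack 0.58 [ 0.542  0.311 -0.003] [322. 212.]
right_pack 0.6 [ 0.596 -0.221  0.005] [339. 301.]
right_pack 0.28 [ 0.532 -0.031  0.134] [316. 219.]
right_pack 0.25 [ 0.492 -0.039  0.001] [301. 263.]
beaker 0.58 [0.718 0.36  0.   ] [372. 206.]
chute 0.93 [ 0.49  -0.042  0.   ] [301. 264.]
chute 0.46 [0.48  0.027 0.085] [298. 226.]
```

```bash
python3 - <<'E'
from h import *
t=cv2.imread("pics/top0.png"); s=cv2.imread("pics/side0.png")
a=cv2.resize(t[140:310,190:480],None,fx=2.0,fy=2.0,interpolation=cv2.INTER_CUBIC)
b=cv2.resize(s[150:330,200:480],None,fx=2.0,fy=2.0,interpolation=cv2.INTER_CUBIC)
c=np.zeros((600,800,3),np.uint8)
cv2.imwrite("pics/a.png",cv2.resize(t[140:310,190:480],(800,469),interpolation=cv2.INTER_CUBIC)); cv2.imwrite("pics/b.png",cv2.resize(s[150:330,200:440],(800,600),interpolation=cv2.INTER_CUBIC))
E
```

```text
(no output)
```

View pics/a.png

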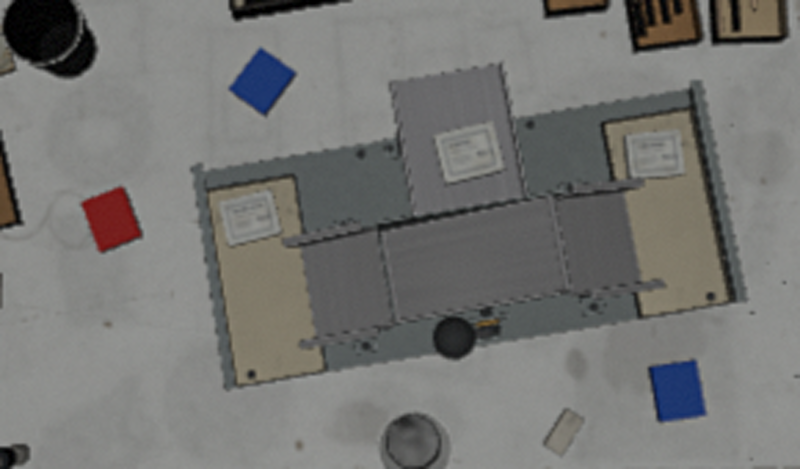

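View pics/b.png

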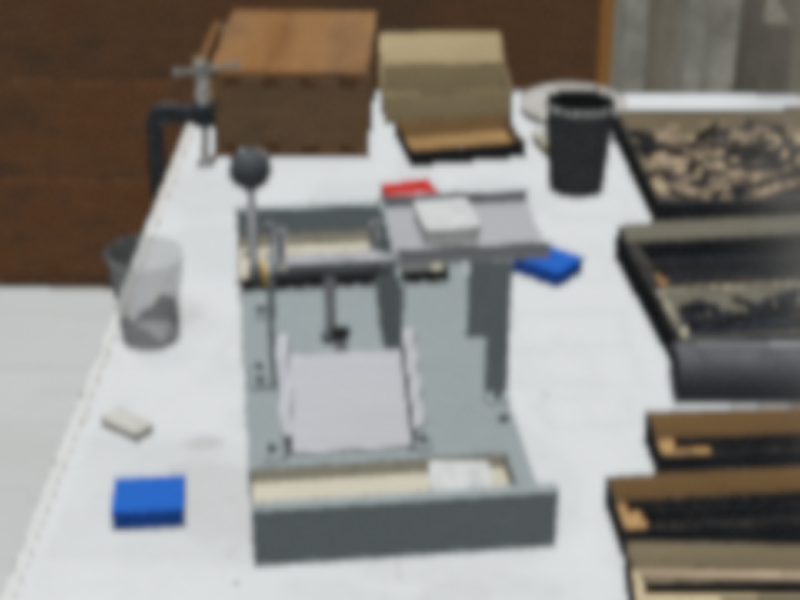

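Candidates in the top image: white pack on the grey deck (359,197), which fits the description at z≈0.13; white tray packs (281,218) and (424,197); blue (434,281) and (285,170); red (232,219). I choose the deck pack. The crops confirm it lies on the raised deck. The ball leans left and the right end is up (z 0.143), so the gate feeds left. I have to push the right end down.

```bash
cat >> h.py <<'E'
def fit():
    ch=np.array([[0,66],[0,-58],[46,0],[20,198],[20,-198],[0,0]])*1e-3
    w=np.array([[.478,.028],[.4915,-.0935],[.5345,-.0295],[.4805,.163],[.5385,-.233],[.4895,-.0395]])
    # left end down: y=70cos+12sin=68; right up: y=-(70cos-12sin)=-58
    ch[0,1]=.0685
    a=ch-ch.mean(0); b=w-w.mean(0)
    th=np.arctan2((a[:,0]*b[:,1]-a[:,1]*b[:,0]).sum(),(a*b).sum())
    M=np.array([[np.cos(th),-np.sin(th)],[np.sin(th),np.cos(th)]]); o=w.mean(0)-M@ch.mean(0)
    return th,M,o,ch@M.T+o-w
def goal(chx,chy,tipz,s=None):
    th,M,o,_=fit(); s=s or arm.get_state()
    p=np.r_[M@[chx,chy]+o,tipz+.014]; Rt=R.from_euler('xyz',s["ee_rot"]); Rg=R.from_euler('xyz',[np.pi,0,th+np.pi])
    return (Rt.inv().apply(p-s["eef_pos"])*100).round(2),np.degrees((Rt.inv()*Rg).as_rotvec()).round(2),p.round(3)
E
python3 - <<'E'
from h import *
th,M,o,r=fit(); print(th,o,(r*1e3).round(1)); print("pack",M.T@(np.array([.579,-.0335])-o))
print(cam("wrist")["tool_from_camera"])
# pack outline from top: bright pixels with depth z
im,_=arm.grab_frame("top"); d=np.load("top0.npy"); c=cam("top"); f=200/np.tan(np.radians(c["vfov"])/2)
m=[]
for v in range(180,215):
  for u in range(340,380):
    p=c2w("top",[(u-c["cx"])/f*d[v,u],(v-c["cy"])/f*d[v,u],d[v,u]])
    if .146<p[2]<.16: m.append(M.T@(p[:2]-o))
m=np.array(m)*1e3; print(len(m),m.mean(0),cv2.minAreaRect(m.astype(np.float32)))
print(goal(.004,-.058,.19),goal(.004,-.058,.10))
E
```

```text
0.143431526832433 [ 0.48814733 -0.03786417] [[ 0.4  1.9]
 [ 4.9 -1.8]
 [-0.8 -1.8]
 [-0.9 -2. ]
 [-2.3  2. ]
 [-1.4  1.6]]
pack [ 0.09054355 -0.00866714]
[[-6.77956581e-04 -9.53993866e-01 -2.99825356e-01  8.26103538e-02]
 [ 9.99999665e-01 -7.84446533e-04  2.34806115e-04 -5.61221968e-04]
 [-4.59200554e-04 -2.99825096e-01  9.53994078e-01 -1.72051348e-01]
 [ 0.00000000e+00  0.00000000e+00  0.00000000e+00  1.00000000e+00]]
428 [89.73077059 -7.36137499] ((87.89237213134766, -14.088375091552734), (54.15052032470703, 71.89218139648438), 0.3315231204032898)
(array([-46.51,  46.74,   0.82]), array([ 0.  , -0.  ,  5.12]), array([ 0.5  , -0.095,  0.204])) (array([-46.51,  46.74,   9.82]), array([ 0.  , -0.  ,  5.12]), array([ 0.5  , -0.095,  0.114]))
```

move_arm(
  rows=[
    {"translation": [-2.7,2.7,-2],"rot": [0,0,5.1],"hand": 1},
    {"translation": [-5.4,5.4,-2],"rot": [0,0,5.1],"hand": 1},
    {"translation": [-8.1,8.1,-2],"rot": [0,0,5.1],"hand": 1},
    {"translation": [-10.8,10.8,-2],"rot": [0,0,5.1],"hand": 1},
    {"translation": [-13.5,13.5,-2],"rot": [0,0,5.1],"hand": 1},
    {"translation": [-16.2,16.2,-2],"rot": [0,0,5.1],"hand": 1},
    {"translation": [-18.9,18.9,-2],"rot": [0,0,5.1],"hand": 1},
    {"translation": [-21.6,21.6,-2],"rot": [0,0,5.1],"hand": 1},
  ],
)

```text
t: 1.92
eef_pos: [0.3166, -0.3952, 0.2324]
ee_rot: [-3.141, 0.001, -2.998]
force: [1.3, -0.4, 0.8]
width: 0.0396
gripper_force: 0.0
```

```bash
python3 -c "
from h import *
s=arm.get_state();print(s['t'],s['eef_pos'],s['width'],s['q']);print(goal(.004,-.058,.19))"
```

```text
1.9167 [ 0.31660809 -0.3951891   0.23243107] 0.0395793754206211 [-5.06858247e-01  6.44670096e-02 -3.20939797e-01  3.17585247e-05
 -1.18465485e+00 -9.20333662e-01]
(array([-22.49,  27.11,   2.84]), array([-0.03,  0.03,  0.01]), array([ 0.5  , -0.095,  0.204]))
```

move_arm(
  rows=[
    {"translation": [-2.7,3.2,0],"rot": [0,0,0],"hand": 1},
    {"translation": [-5.4,6.4,0],"rot": [0,0,0],"hand": 1},
    {"translation": [-8.1,9.6,0],"rot": [0,0,0],"hand": 1},
    {"translation": [-10.8,12.8,0],"rot": [0,0,0],"hand": 1},
    {"translation": [-13.5,16.0,0],"rot": [0,0,0],"hand": 1},
    {"translation": [-16.2,19.2,0],"rot": [0,0,0],"hand": 1},
    {"translation": [-18.9,22.4,0],"rot": [0,0,0],"hand": 1},
    {"translation": [-20.0,24.0,0],"rot": [0,0,0],"hand": 1},
  ],
)

```text
t: 2.58
eef_pos: [0.4817, -0.1274, 0.2325]
ee_rot: [-3.142, 0.001, -2.996]
force: [0.9, -0.7, 0.4]
width: 0.0004
gripper_force: 0.0
```

move_arm(
  rows=[
    {"translation": [0,0,0],"rot": [0,0,0],"hand": 1},
    {"translation": [0,0,0],"rot": [0,0,0],"hand": 1},
    {"translation": [0,0,0],"rot": [0,0,0],"hand": 1},
    {"translation": [0,0,0],"rot": [0,0,0],"hand": 1},
  ],
)

```text
t: 2.92
eef_pos: [0.4791, -0.1312, 0.2322]
ee_rot: [-3.142, 0.0, -2.999]
force: [0.2, -1.9, -0.4]
width: 0.0005
gripper_force: 0.0
```

```bash
python3 -c "
from h import *
s=arm.get_state();print(s['t'],s['eef_pos'],s['ee_rot'],s['width']);print(goal(.004,-.058,.10))
im,d=arm.grab_frame('wrist');cv2.imwrite('pics/w1.png',im[...,::-1])"
```

```text
2.9167 [ 0.47914499 -0.1312351   0.23223275] [-3.14156896e+00  1.25187582e-05 -2.99860755e+00] 0.000479693347228895
(array([-2.62,  3.31, 11.82]), array([-0.  ,  0.  , -0.03]), array([ 0.5  , -0.095,  0.114]))
```

View pics/w1.png

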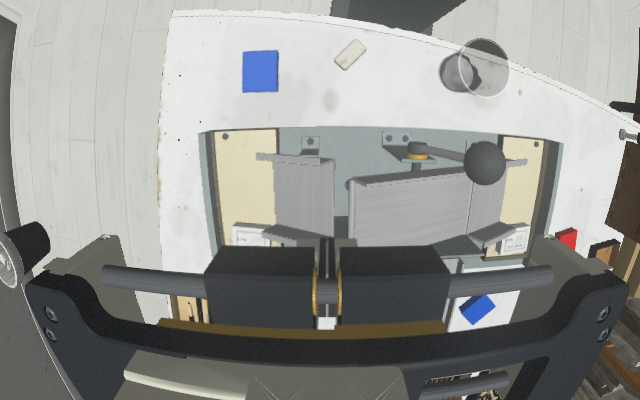

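The wrist view shows the fingers closed at (320,255). The plate's raised right edge is at (352,220) and the ball leans left at (485,163). The next move shifts over the plate and presses down.

move_arm(
  rows=[
    {"translation": [-1.3,1.6,0],"rot": [0,0,0],"hand": 1},
    {"translation": [-2.6,3.3,0],"rot": [0,0,0],"hand": 1},
    {"translation": [-2.6,3.3,2],"rot": [0,0,0],"hand": 1},
    {"translation": [-2.6,3.3,4],"rot": [0,0,0],"hand": 1},
    {"translation": [-2.6,3.3,5.5],"rot": [0,0,0],"hand": 1},
    {"translation": [-2.6,3.3,6.2],"rot": [0,0,0],"hand": 1},
    {"translation": [-2.6,3.3,6.2],"rot": [0,0,0],"hand": 1},
  ],
)

```text
t: 3.55
eef_pos: [0.4994, -0.0951, 0.1688]
ee_rot: [3.142, -0.003, -2.999]
force: [-0.6, 0.4, -0.6]
width: 0.0006
gripper_force: 0.0
```

move_arm(
  rows=[
    {"translation": [0,0,0.8],"rot": [0,0,0],"hand": 1},
    {"translation": [0,0,1.6],"rot": [0,0,0],"hand": 1},
    {"translation": [0,0,2.4],"rot": [0,0,0],"hand": 1},
    {"translation": [0,0,3.2],"rot": [0,0,0],"hand": 1},
    {"translation": [0,0,4.0],"rot": [0,0,0],"hand": 1},
    {"translation": [0,0,4.8],"rot": [0,0,0],"hand": 1},
    {"translation": [0,0,5.5],"rot": [0,0,0],"hand": 1},
    {"translation": [0,0,5.5],"rot": [0,0,0],"hand": 1},
  ],
)

```text
t: 4.22
eef_pos: [0.4996, -0.0942, 0.1134]
ee_rot: [3.141, -0.003, -2.998]
force: [0.3, 0.2, -0.2]
width: 0.0003
gripper_force: 0.0
```

```bash
python3 -c "
from h import *
s=arm.get_state();print(s['t'],s['eef_pos'],s['force'])
im,d=arm.grab_frame('side')
for l in ['gate_weight','gate_left_end','gate_right_end']:
  for r in arm.pinpoint(l,'side')[:2]: print(l,round(r['p'],2),c2w('side',r['point']).round(3))
print(goal(.004,-.058,.22))"
```

```text
4.2167 [ 0.49960836 -0.0942223   0.11341865] [ 0.31209327  0.19254593 -0.16863102]
gate_weight 0.79 [ 0.419 -0.039  0.184]
gate_left_end 0.6 [0.479 0.031 0.105]
gate_right_end 0.56 [ 0.498 -0.106  0.122]
(array([  0.05,  -0.05, -11.86]), array([-0.  ,  0.02,  0.03]), array([ 0.5  , -0.095,  0.234]))
```

move_arm(
  rows=[
    {"translation": [0,0,0],"rot": [0,0,0],"hand": 1},
    {"translation": [0,0,0],"rot": [0,0,0],"hand": 1},
    {"translation": [0,0,0],"rot": [0,0,0],"hand": 1},
  ],
)

```text
t: 4.67
eef_pos: [0.5009, -0.0942, 0.1155]
ee_rot: [-3.142, 0.001, -2.998]
force: [-0.2, 0.2, 0.4]
width: -0.0001
gripper_force: 0.3
```

```bash
python3 -c "
from h import *
s=arm.get_state();print(s['t'],s['eef_pos'],s['force'])
im,d=arm.grab_frame('side');cv2.imwrite('pics/s2.png',cv2.resize(im[150:330,200:440,::-1],(800,600)))
for l in ['gate_weight','gate_left_end','gate_right_end']:
  for r in arm.pinpoint(l,'side')[:2]: print(l,round(r['p'],2),c2w('side',r['point']).round(3))"
```

```text
4.6667 [ 0.50087805 -0.09415968  0.11552702] [-0.17100609  0.17857439  0.3576523 ]
gate_weight 0.72 [ 0.419 -0.03   0.185]
gate_weight 0.58 [ 0.717  0.358 -0.004]
gate_left_end 0.66 [0.479 0.032 0.1  ]
gate_right_end 0.89 [ 0.497 -0.102  0.13 ]
```

View pics/s2.png

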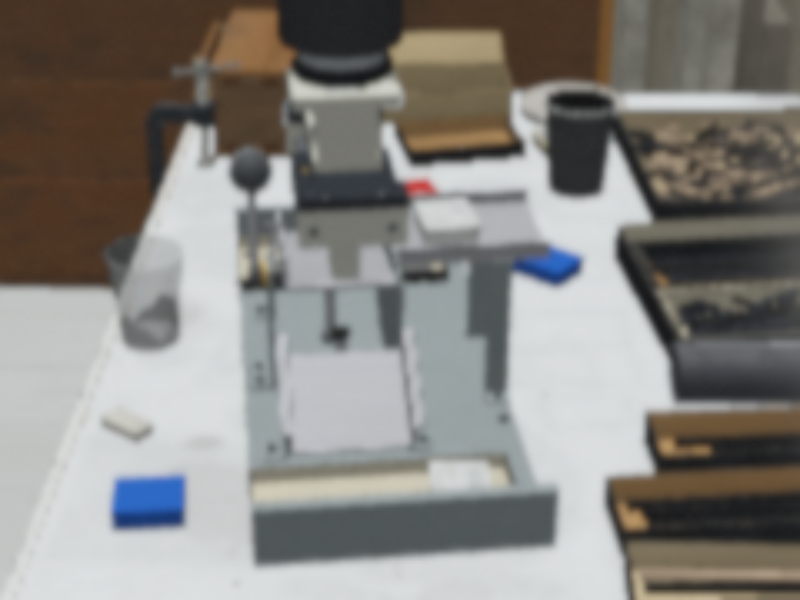

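```bash
python3 -c "
from h import *
th,M,o,_=fit()
def P(x,y,z): 
  w=np.r_[M@[x,y]+o,z]; q=w2pix('side',w); return ((q-[200,150])*[800/240,600/180]).round()
print('tip',P(.004,-.058,.101))
for a in (.44,.2,0,-.1,-.2,-.3,-.44):
  e=lambda x,y,h:P(x,y*np.cos(a)-h*np.sin(a),.103+y*np.sin(a)+h*np.cos(a))
  print(a,'endL',e(-.042,-.082,.012),'endR',e(.042,-.082,.012),'ball',e(-.065,0,.085))
im,d=arm.grab_frame('top');cv2.imwrite('pics/t2.png',cv2.resize(im[190:290,290:440,::-1],(750,500)))
print(arm.get_state()['force'])
for l in ['gate_weight','gate_left_end','gate_right_end']:
  for r in arm.pinpoint(l,'top')[:2]: print(l,round(r['p'],2),c2w('top',r['point']).round(3))"
```

```text
tip [343. 303.]
0.44 endL [287. 347.] endR [393. 340.] ball [250. 203.]
0.2 endL [287. 327.] endR [393. 320.] ball [250. 187.]
0 endL [287. 307.] endR [393. 300.] ball [250. 177.]
-0.1 endL [287. 297.] endR [393. 290.] ball [250. 173.]
-0.2 endL [283. 283.] endR [393. 280.] ball [247. 170.]
-0.3 endL [283. 273.] endR [393. 270.] ball [247. 167.]
-0.44 endL [283. 260.] endR [393. 253.] ball [247. 167.]
[ 1.48087071  0.05198451 -0.55855256]
gate_weight 0.85 [ 0.425 -0.029  0.187]
```

View pics/t2.png

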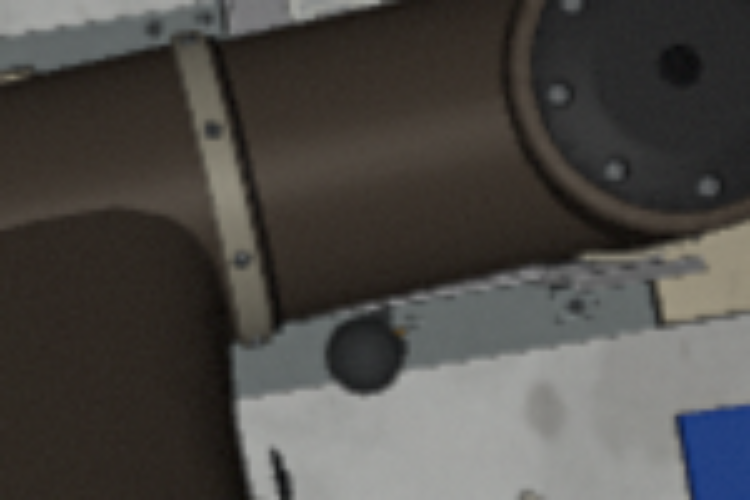

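The ball shows angle ≈ -0.2. The gate is partly rocked and resting on the finger. I check the true tip height from depth.

```bash
python3 -c "
from h import *
th,M,o,_=fit()
im,d=arm.grab_frame('side'); c=cam('side'); f=200/np.tan(np.radians(c['vfov'])/2)
for u in (296,303,310):
  for v in range(216,252,2):
    z=d[v,u]; w=c2w('side',[(u-c['cx'])/f*z,(v-c['cy'])/f*z,z]); q=M.T@(w[:2]-o)
    print(u,v,(q*1e3).round(),round(w[2]*1e3),im[v,u])
"
```

```text
296 216 [ -19. -151.] 219 [115 116 110]
296 218 [ -19. -147.] 212 [113 114 108]
296 220 [ -19. -146.] 206 [111 113 107]
296 222 [ -19. -148.] 202 [118 119 113]
296 224 [ -19. -144.] 195 [143 145 145]
296 226 [-9. 13.] 110 [172 174 177]
296 228 [-10.  -8.] 115 [174 176 180]
296 230 [-12. -32.] 121 [174 175 179]
296 232 [-13. -46.] 122 [173 175 178]
296 234 [-14. -66.] 127 [170 172 175]
296 236 [-15. -78.] 128 [138 141 144]
296 238 [ -2. 143.] 4 [139 147 149]
296 240 [ -3. 128.] 5 [145 154 156]
296 242 [ -3. 121.] 2 [147 155 157]
296 244 [ -5. 100.] 6 [148 156 158]
296 246 [-5. 94.] 3 [148 157 158]
296 248 [-6. 82.] 3 [143 152 153]
296 250 [-8. 58.] 10 [124 132 133]
303 216 [  -3. -153.] 219 [116 117 111]
303 218 [  -2. -150.] 212 [116 117 111]
303 220 [  -2. -145.] 205 [116 117 111]
303 222 [  -2. -146.] 200 [116 117 111]
303 224 [  -3. -149.] 197 [116 116 110]
303 226 [  3. -76.] 154 [116 116 110]
303 228 [  3. -73.] 147 [115 116 110]
303 230 [  3. -76.] 143 [116 117 110]
303 232 [  3. -71.] 135 [123 124 119]
303 234 [  3. -73.] 130 [157 159 161]
303 236 [  3. -80.] 128 [142 146 149]
[... 216 characters left out ...]
 250 [  3. -63.] 78 [58 61 62]
310 216 [  14. -156.] 220 [116 117 111]
310 218 [  14. -147.] 210 [116 117 111]
310 220 [  14. -149.] 206 [116 117 111]
310 222 [  14. -146.] 199 [123 124 119]
310 224 [  14. -145.] 194 [158 159 161]
310 226 [29.  5.] 112 [174 175 179]
310 228 [ 26. -17.] 118 [174 176 179]
310 230 [ 25. -37.] 122 [174 176 179]
310 232 [ 23. -54.] 125 [174 176 179]
310 234 [ 21. -75.] 130 [163 165 168]
310 236 [ 21. -76.] 125 [140 147 148]
310 238 [ 41. 137.] 4 [153 162 164]
310 240 [ 40. 127.] 3 [154 163 165]
310 242 [ 39. 113.] 4 [155 164 166]
310 244 [37. 99.] 5 [155 164 166]
310 246 [36. 91.] 2 [155 164 166]
310 248 [35. 80.] 2 [156 165 166]
310 250 [34. 67.] 2 [156 165 167]
```

move_arm(
  rows=[
    {"translation": [0,0,0.5],"rot": [0,0,0],"hand": 1},
    {"translation": [0,0,1.0],"rot": [0,0,0],"hand": 1},
    {"translation": [0,0,1.5],"rot": [0,0,0],"hand": 1},
    {"translation": [0,0,1.5],"rot": [0,0,0],"hand": 1},
  ],
)

```text
t: 5.45
eef_pos: [0.4996, -0.0943, 0.0986]
ee_rot: [3.141, -0.002, -2.998]
force: [-0.0, -0.6, -0.8]
width: 0.0002
gripper_force: 0.0
```

```bash
cat > g.py <<'E'
from h import *
th,M,o,_=fit()
s=arm.get_state();print(s['t'],s['eef_pos'],s['force'])
im,d=arm.grab_frame('side'); c=cam('side'); f=200/np.tan(np.radians(c['vfov'])/2)
for l in ['gate_weight','gate_right_end','gate_left_end']:
  for r in arm.pinpoint(l,'side')[:1]:
    w=c2w('side',r['point']); print(l,round(r['p'],2),(M.T@(w[:2]-o)).round(3),w[2].round(3))
for u in (296,303,310):
  for v in range(222,256,4):
    z=d[v,u]; w=c2w('side',[(u-c['cx'])/f*z,(v-c['cy'])/f*z,z]); q=M.T@(w[:2]-o)
    print(u,v,(q*1e3).round(),round(w[2]*1e3),im[v,u])
E
python3 g.py
```

```text
5.45 [ 0.49958117 -0.09425518  0.0986408 ] [-0.03899733 -0.60161888 -0.7595894 ]
gate_weight 0.98 [-0.066 -0.017] 0.187
gate_right_end 0.74 [-0.004 -0.068] 0.1
gate_left_end 0.75 [0.003 0.065] 0.127
296 222 [ -19. -152.] 204 [116 117 111]
296 226 [ -19. -145.] 190 [115 116 110]
296 230 [ -19. -148.] 181 [138 140 138]
296 234 [-12. -31.] 109 [175 177 180]
296 238 [-14. -50.] 107 [175 177 180]
296 242 [-15. -63.] 102 [175 177 180]
296 246 [-16. -78.] 99 [160 162 166]
296 250 [-7. 61.] 8 [124 132 133]
296 254 [-8. 48.] 3 [157 165 167]
303 222 [  -3. -150.] 202 [116 117 111]
303 226 [  -3. -150.] 192 [116 117 111]
303 230 [  -3. -148.] 180 [115 115 109]
303 234 [  3. -73.] 130 [115 116 110]
303 238 [  3. -75.] 119 [123 124 120]
303 242 [  3. -69.] 105 [175 176 180]
303 246 [  2. -83.] 100 [149 151 154]
303 250 [  4. -62.] 77 [57 60 61]
303 254 [  3. -64.] 66 [125 129 131]
310 222 [  14. -153.] 203 [116 117 111]
310 226 [  15. -143.] 187 [116 117 111]
310 230 [  14. -146.] 178 [155 157 158]
310 234 [ 25. -35.] 109 [177 179 182]
310 238 [ 23. -52.] 106 [177 179 183]
310 242 [ 22. -65.] 101 [178 179 183]
310 246 [ 20. -84.] 100 [148 152 155]
310 250 [34. 64.] 4 [156 165 167]
310 254 [32. 40.] 5 [162 169 172]
```

The gate is past level and dropping right. The depth shows the real tips about 28 mm higher than I assumed (tip ≈ TCP z + 14 mm), so I'll account for that. Next I lift and go behind the pack.

move_arm(
  rows=[
    {"translation": [0,0,-3],"rot": [0,0,0],"hand": 1},
    {"translation": [0,0,-6],"rot": [0,0,0],"hand": 1},
    {"translation": [0,0,-8.5],"rot": [0,0,0],"hand": 1},
    {"translation": [-2,1,-9],"rot": [0,0,0],"hand": 1},
    {"translation": [-5,2,-9],"rot": [0,0,0],"hand": 1},
    {"translation": [-8,3,-9],"rot": [0,0,0],"hand": 1},
    {"translation": [-11,4,-9],"rot": [0,0,0],"hand": 1},
    {"translation": [-13.6,5,-9],"rot": [0,0,0],"hand": 1},
  ],
)

```text
t: 6.32
eef_pos: [0.6297, -0.0245, 0.1905]
ee_rot: [-3.142, 0.001, -2.998]
force: [0.6, -0.1, -0.5]
width: 0.0007
gripper_force: 0.0
```

move_arm(
  rows=[
    {"translation": [0,0,0],"rot": [0,0,0],"hand": 1},
    {"translation": [0,0,0],"rot": [0,0,0],"hand": 1},
    {"translation": [0,0,0],"rot": [0,0,0],"hand": 1},
    {"translation": [0,0,0],"rot": [0,0,0],"hand": 1},
  ],
)

```text
t: 6.65
eef_pos: [0.6273, -0.0256, 0.1903]
ee_rot: [3.142, -0.0, -2.998]
force: [-0.4, -0.1, -0.0]
width: 0.0005
gripper_force: 0.0
```

```bash
python3 - <<'E'
from h import *
th,M,o,_=fit()
s=arm.get_state();print(s['t'],s['eef_pos'],M.T@(s['eef_pos'][:2]-o))
im,d=arm.grab_frame('side'); c=cam('side'); f=200/np.tan(np.radians(c['vfov'])/2)
cv2.imwrite('pics/s3.png',cv2.resize(im[150:330,200:440,::-1],(800,600)))
for l in ['gate_weight','gate_right_end','gate_left_end','next_pack','deck_edge']:
  for r in arm.pinpoint(l,'side')[:1]:
    w=c2w('side',r['point']); print(l,round(r['p'],2),(M.T@(w[:2]-o)).round(3),w[2].round(3))
V,U=np.mgrid[0:400,0:640]; Pc=np.stack([(U-c['cx'])/f*d,(V-c['cy'])/f*d,d],-1)
W=Pc@R.from_euler('xyz',c['orientation']).as_matrix().T+c['position']; q=(W[...,:2]-o)@M
k=(q[...,0]>.118)&(q[...,0]<.162)&(np.abs(q[...,1]+.008)<.035)&(W[...,2]>.139)&(W[...,2]<.26)&(d>0)
u,v=U[k],V[k]
i=np.argsort(W[k][:,2])[:25]; print(np.c_[u,v,(q[k]*1e3).round(),(W[k][:,2]*1e3).round()][i][::3])
E
```

```text
6.65 [ 0.62730738 -0.02561774  0.1903121 ] [ 0.13948157 -0.0077709 ]
gate_weight 0.67 [-0.064 -0.036] 0.178
gate_right_end 0.91 [-0.001 -0.067] 0.082
gate_left_end 0.82 [0.001 0.054] 0.143
next_pack 0.75 [-0.151 -0.177] -0.001
deck_edge 0.71 [0.047 0.001] 0.136
[[351. 197. 135. -16. 203.]
 [354. 197. 142. -21. 205.]
 [353. 197. 139. -25. 206.]
 [354. 196. 142. -21. 207.]
 [357. 196. 149. -26. 209.]
 [350. 196. 131. -25. 209.]
 [349. 196. 128. -28. 211.]
 [348. 194. 127. -15. 211.]
 [357. 195. 149. -25. 212.]]
```

View pics/s3.png

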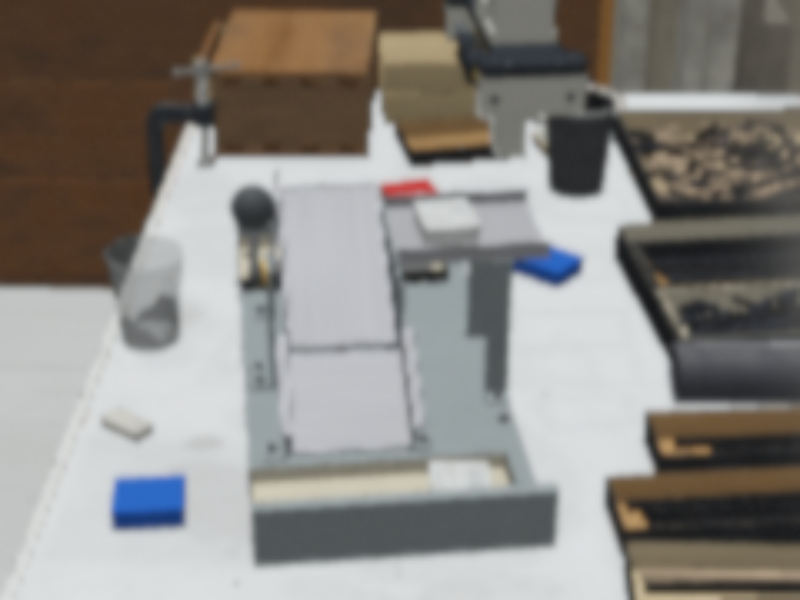

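The side view shows the gate on its right stop: ball at (253,207), right end at z 0.082. The white pack is still on the deck at (448,218). The finger, at about (508,150), is behind it with its tip at z≈0.204. Now I lower behind the pack.

move_arm(
  rows=[
    {"translation": [0,0,2],"rot": [0,0,0],"hand": 1},
    {"translation": [0,0,4],"rot": [0,0,0],"hand": 1},
    {"translation": [0,0,5.3],"rot": [0,0,0],"hand": 1},
    {"translation": [0,0,6.0],"rot": [0,0,0],"hand": 1},
    {"translation": [0,0,6.3],"rot": [0,0,0],"hand": 1},
    {"translation": [0,0,6.3],"rot": [0,0,0],"hand": 1},
  ],
)

```text
t: 7.45
eef_pos: [0.6279, -0.0254, 0.1269]
ee_rot: [-3.141, -0.001, -2.998]
force: [0.3, 0.4, -0.9]
width: 0.0004
gripper_force: 0.0
```

```bash
python3 - <<'E'
from h import *
th,M,o,_=fit()
s=arm.get_state();print(s['t'],s['eef_pos'],M.T@(s['eef_pos'][:2]-o),s['force'])
im,d=arm.grab_frame('side')
cv2.imwrite('pics/s4.png',cv2.resize(im[180:250,280:390,::-1],(770,490)))
E
```

```text
7.45 [ 0.62789652 -0.0253847   0.12692059] [ 0.14009796 -0.00762446] [ 0.3194115   0.35666409 -0.88303707]
```

View pics/s4.png

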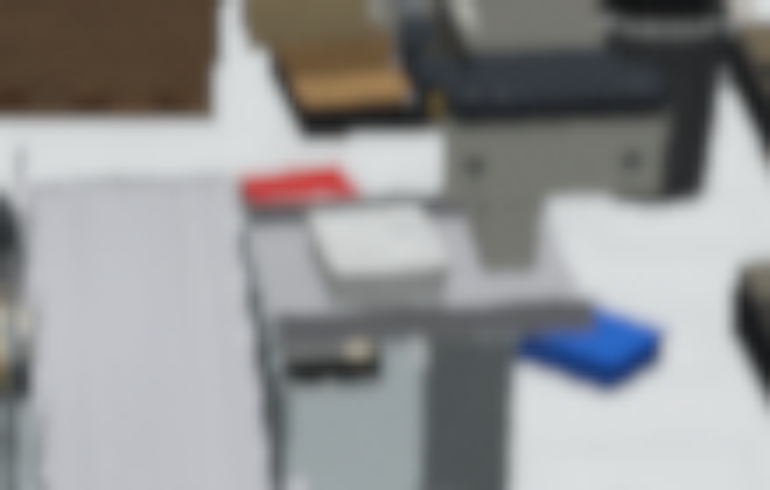

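The finger is behind the pack at (508,268), just above the deck, with a clear gap. Now I push.

move_arm(
  rows=[
    {"translation": [0.7,0,0],"rot": [0,0,0],"hand": 1},
    {"translation": [1.4,0,0],"rot": [0,0,0],"hand": 1},
    {"translation": [2.1,0,0],"rot": [0,0,0],"hand": 1},
    {"translation": [2.8,0,0],"rot": [0,0,0],"hand": 1},
    {"translation": [3.5,0,0],"rot": [0,0,0],"hand": 1},
    {"translation": [4.2,0,0],"rot": [0,0,0],"hand": 1},
    {"translation": [4.8,0,0],"rot": [0,0,0],"hand": 1},
    {"translation": [5.3,0,0],"rot": [0,0,0],"hand": 1},
  ],
)

```text
t: 8.17
eef_pos: [0.5748, -0.0329, 0.1274]
ee_rot: [3.142, 0.0, -2.998]
force: [-0.2, -0.8, 0.5]
width: 0.0002
gripper_force: 0.1
```

move_arm(
  rows=[
    {"translation": [0.5,0,0],"rot": [0,0,0],"hand": 1},
    {"translation": [1.0,0,0],"rot": [0,0,0],"hand": 1},
    {"translation": [1.5,0,0],"rot": [0,0,0],"hand": 1},
    {"translation": [2.0,0,0],"rot": [0,0,0],"hand": 1},
    {"translation": [2.6,0,0],"rot": [0,0,0],"hand": 1},
    {"translation": [3.2,0,0],"rot": [0,0,0],"hand": 1},
    {"translation": [3.8,0,0],"rot": [0,0,0],"hand": 1},
    {"translation": [4.1,0,0],"rot": [0,0,0],"hand": 1},
  ],
)

```text
t: 8.83
eef_pos: [0.534, -0.0389, 0.1272]
ee_rot: [3.141, -0.0, -2.998]
force: [0.8, -0.1, -0.5]
width: 0.0008
gripper_force: 0.0
```

```bash
python3 - <<'E'
from h import *
th,M,o,_=fit()
s=arm.get_state();print(s['t'],s['eef_pos'],M.T@(s['eef_pos'][:2]-o),s['force'])
im,d=arm.grab_frame('side')
cv2.imwrite('pics/s5.png',cv2.resize(im[150:330,200:440,::-1],(800,600)))
E
```

```text
8.8333 [ 0.53402197 -0.03885394  0.12716396] [ 0.04526209 -0.00753693] [ 0.82203507 -0.11205645 -0.51537547]
```

View pics/s5.png

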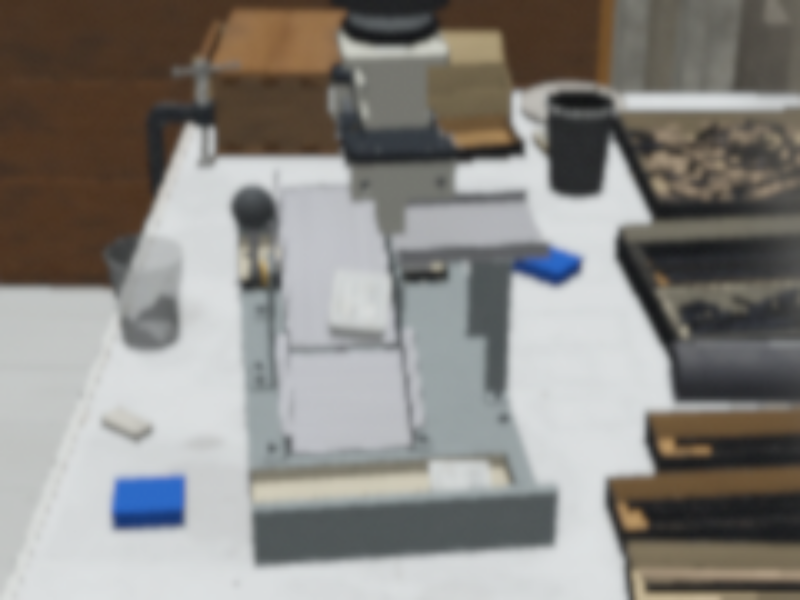

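The pack is on the gate at (360,302), sliding down to the right. I lift the arm straight up and away while it slides.

move_arm(
  rows=[
    {"translation": [0,0,-2],"rot": [0,0,0],"hand": 1},
    {"translation": [0,0,-5],"rot": [0,0,0],"hand": 1},
    {"translation": [0,0,-8],"rot": [0,0,0],"hand": 1},
    {"translation": [0,0,-10],"rot": [0,0,0],"hand": 1},
    {"translation": [0,0,-10],"rot": [0,0,0],"hand": 1},
    {"translation": [0,0,-10],"rot": [0,0,0],"hand": 1},
    {"translation": [0,0,-10],"rot": [0,0,0],"hand": 1},
    {"translation": [0,0,-10],"rot": [0,0,0],"hand": 1},
  ],
)

```text
t: 9.55
eef_pos: [0.5343, -0.0388, 0.226]
ee_rot: [3.142, -0.002, -2.998]
force: [0.7, -0.6, 0.2]
width: 0.0003
gripper_force: 0.0
```

move_arm(
  rows=[
    {"translation": [0,0,0],"rot": [0,0,0],"hand": 1},
    {"translation": [0,0,0],"rot": [0,0,0],"hand": 1},
    {"translation": [0,0,0],"rot": [0,0,0],"hand": 1},
    {"translation": [0,0,0],"rot": [0,0,0],"hand": 1},
    {"translation": [0,0,0],"rot": [0,0,0],"hand": 1},
    {"translation": [0,0,0],"rot": [0,0,0],"hand": 1},
    {"translation": [0,0,0],"rot": [0,0,0],"hand": 1},
    {"translation": [0,0,0],"rot": [0,0,0],"hand": 1},
  ],
)

```text
t: 10.22
eef_pos: [0.535, -0.0387, 0.2272]
ee_rot: [3.142, 0.0, -2.998]
force: [-0.4, 0.3, -0.2]
width: 0.0005
gripper_force: 0.0
```

```bash
python3 - <<'E'
from h import *
th,M,o,_=fit()
s=arm.get_state();print(s['t'],s['eef_pos'],s['force'])
im,d=arm.grab_frame('side')
for l in ['next_pack','right_pack','gate_right_end','gate_weight']:
  for r in arm.pinpoint(l,'side')[:4]:
    w=c2w('side',r['point']); print(l,round(r['p'],2),(M.T@(w[:2]-o)).round(3),w[2].round(3))
cv2.imwrite('pics/s6.png',cv2.resize(im[150:330,200:440,::-1],(800,600)))
E
```

```text
10.2167 [ 0.53500073 -0.03868316  0.22718417] [-0.36491364  0.32844273 -0.15597179]
next_pack 0.66 [-0.151 -0.171] -0.003
next_pack 0.65 [0.105 0.34 ] -0.002
next_pack 0.56 [ 0.008 -0.217] 0.007
next_pack 0.52 [0.211 0.17 ] 0.003
right_pack 0.7 [ 0.081 -0.197] 0.005
gate_right_end 0.7 [-0.003 -0.069] 0.082
gate_weight 0.6 [-0.065 -0.039] 0.179
```

View pics/s6.png

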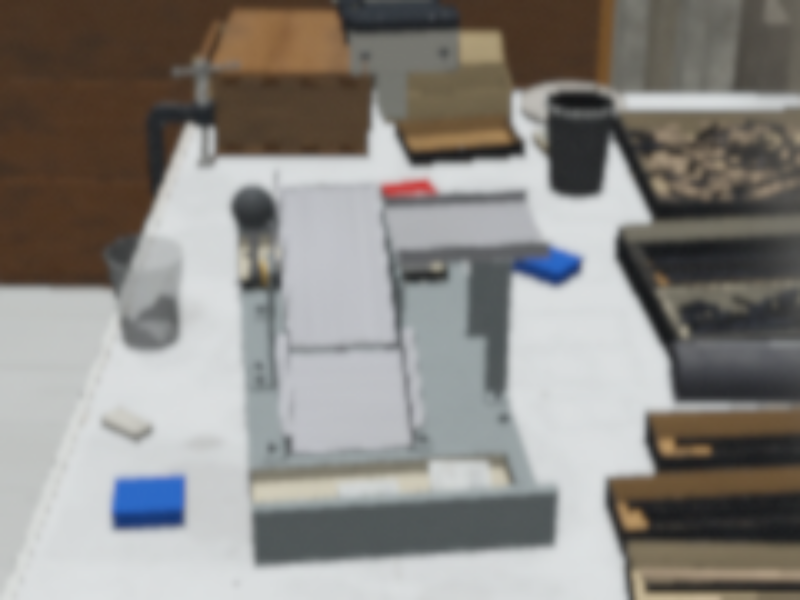

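The pack lies flat in the right tray at (370,488), z≈0.007. The right pack at (460,472) is undisturbed, and the gate is on its right stop.

```bash
python3 -c "
from h import *
print(arm.job_done())"
```

```text
the job is handed in; nothing more can be done
None
```

The gate now rests on its right stop, and the pack from the deck slid down into the right tray without touching the pack already there; the job was handed in at about 10 s.

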